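Assemble the filings sieve stack at the jeweller's bench

TASK

Build the sieve stack on the round grey vibrating base, from the bottom up, each piece pushed or settled fully home and level in the one below: first the dark steel pan, then the blue fine sieve, then the red coarse sieve, and last the brass cover with the wooden knob. The yellow sieve is not wanted: leave it and the amber jar where they stand.

Things in the scene. Friction and masses are not known exactly. Their poses are not given: they have to be found in the camera images.
- pan_mid (a point): Collecting pan: dark steel cup, black floor, 39 mm tall. Band 56 mm across from 9 to 39 mm up (53.6 mm at the chamfered rim) on a 9 mm conical foot (44.6 mm wide, 35 mm at the underside). Mouth 47.6 mm wide, 14 mm deep. Point: centre, 19.5 mm above the underside; z up its axis. 0.12 kg. Best gripped on the band's upper half, so the fingertips clear the piece below.
- fine_mid (a point): Sieve with a blue band, brass floor with many tiny holes; shape, foot and mouth as the pan: 39 mm tall, 56 mm across. Point: its centre, half-way up (19.5 mm above the underside); z up its axis. Home in the pan, its point is 30 mm above the pan's; its foot has 1.5 mm play and slides home from up to 6 mm off-centre. 0.10 kg.
- coarse_mid (a point): Sieve with a red band, aluminium floor with seven large holes; shape, foot and mouth as the pan: 39 mm tall, 56 mm across. Point: its centre, half-way up (19.5 mm above the underside); z up its axis. Fully home in the blue sieve, its point is 30 mm above that sieve's point. 0.10 kg.
- cover_knob (a point): Cover: brass disc 56 mm across, 8 mm thick, on the same 9 mm foot, with an upright pale wooden knob, 20 mm in diameter, 30 mm tall; 47 mm tall in all. Point: on the knob's axis, 38 mm above the underside (9 mm below the knob's top, 21 mm above the disc): grip the knob here; z up. Fully home, this point is 48.5 mm above the red sieve's point. 0.11 kg.
- base_nest (a point): Vibrating base, fixed: round grey housing 92 mm across, 24 mm tall, small green button; in its middle an aluminium collar 56 mm across, standing 14 mm above the housing, with a mouth like the pan's (47.6 mm wide, 14 mm deep). Point: centre of the collar's rim, 38 mm above the bench; z up. A pan fully home has its point 10.5 mm above this one.
- spare_mid (a point): Sieve with a yellow band, aluminium floor with 17 middling holes; shape, foot and mouth as the pan: 39 mm tall, 56 mm across. Point: its centre, half-way up (19.5 mm above the underside); z up its axis. Not wanted; stays where it stands.
- jar_mid (a point): Closed amber glass jar with a white cap, 52 mm in diameter, 62 mm tall. The point is its centre, half-way up; z up. Stays where it stands.
Mind the look-alikes: they are no part of the job. Of the things that look like the part that bears coarse_mid, take the one that is farthest to the robot's left at the start.

How it is judged:
By the outcome, as a careful person would: the job done as asked, in the order asked, and still so for the second after the job is handed in, with the robot touching nothing.
It also fails if it takes over 109 s, if anything falls off the work surface, if the arm or the gripper's body presses on something with over 40 N, if the wrist force passes 120 N, or if a joint passes its speed limit or range.

ROBOT

A 6-joint arm with a two-finger parallel gripper is mounted at the origin on the work surface. World frame = base frame: x ahead of the robot, y to its left, z up, the work surface at z = 0. Lengths are in m, angles in rad, forces in N, time in s.
With the tool pointing down it reaches from about 0.375 to 0.975 m from the base axis. Payload 3.8 kg.
Tool frame: the origin (TCP) lies midway between the tips of the shut fingers; the grasp point (between the pads) lies 19 mm behind it; z points along the fingers, y is the line along which they close (so a half turn about z gives the same grasp; the last joint's range is limited). The gripper opens to 88 mm and grips with 3 to 60 N. Pads are 18 mm wide; open, the fingers measure 123 mm over their backs; the gripper's body (75 mm by 187 mm) begins 45 mm behind the grasp point.
Start: joints at [-1.175, 0.264, 1.604, -0, 1.274, -0.037], TCP at [0.283, -0.613, 0.209] pointing down, gripper open.
Joint ranges: [-2.63, 2.63], [-0.94, 2.18], [0.31, 2.57], [-1.31, 4.45], [0, 2.66], [-2.55, 2.55]. Speed limits (rad/s): [2.57, 2.57, 3.14, 3.14, 3.14, 3.14].

INTERFACE

Orientations are given as a rotation vector (axis times angle).
In Python, from cell import manip, inverse_kinematics, cams, order gives the robot as it stands. Calls block until the motion is done:
- manip.move_pose(position, orientation): joint-space move of the TCP to a pose.
- manip.move_linear(position, rate=0.15, rot=None): straight line of the TCP; rot=None keeps the orientation; rate is the mean speed in m/s.
- manip.set_joints(angles): joint-space move.
- manip.set_gripper(opening, force=None): finger opening in m; force is the grip in N (None keeps the last); returns when the fingers have stopped.
- manip.dwell(seconds).
- inverse_kinematics(position, orientation): joint angles nearest the present ones, or None.
- manip.state(): the state.
- cams.capture(name): name is "side" or "top" or "wrist"; returns a dict with "image" (420x560x3 uint8, blue, green, red), "z_map" (420x560 float32, m along the optical axis (not along the pixel's ray), 0 where there is no reading), "intrinsics" (3x3 intrinsics, pixels), "position" and "orientation" of the camera in the world; the wrist camera has in their place "T_tool_cam" (4x4, takes a point from camera to tool coordinates, whose origin is the TCP and whose axes are the flange's). Camera axes: x right, y down, z forward; pixel columns grow to the right and rows downward; lengths in m; the calibration is good to about 2 mm. A picture is of the moment at which its call begins: read the wrist's pose just before it.
A pose or a line that the arm cannot do raises manip.IKError and nothing moves.
- order.close_job(): hands the job in; it is judged then, once.
The state is a dict: "clock": time; "joint_pos": joint angles; "joint_velocities": joint speeds; "tau": joint torques, N m; "tool_pos": TCP position; "tcp_rot": TCP orientation; "contact_force": force on the tool from outside, world axes, zero at the start; "moment": the same for the moment, N m; "gripper_width": finger opening in m; "grasp_force": force on a finger pad.
Only numpy, scipy, OpenCV 4.12 (cv2) and the standard library are available. Lean on these libraries where they do the work, as an engineer would, in place of code of your own. Each camera call takes 0.05 s, during which the arm holds its last target. There are 200 camera calls.

## Working session

There is one attempt and no reset: what is moved stays moved. The work goes in short steps, each a Python script; the robot and the scene stay as the last script left them, time stands still between calls to the robot, and variables do not carry over. Pictures are saved under pics/ and viewed, at most 14 in all, crops included, and the job is handed in when it is done.

```bash
mkdir -p pics; ls
python3 - <<'E'
from cell import manip,cams
import cv2,pickle
for n in ("top","side"):
    c=cams.capture(n); cv2.imwrite(f"pics/{n}0.png",c["image"]); pickle.dump(c,open(f"{n}0.pkl","wb"))
    print(n,c["intrinsics"],c["position"],c["orientation"])
c=cams.capture("wrist");print(c["T_tool_cam"]);print(manip.state())
E
```

```text
pics
top [[414.97292505   0.         281.31165856]
 [  0.         414.97292505 207.15340235]
 [  0.           0.           1.        ]] [ 0.50918962 -0.01570114  1.0042303 ] [-2.19417904  2.15726476 -0.02814901]
side [[492.66421627   0.         275.9540902 ]
 [  0.         492.66421627 215.04721173]
 [  0.           0.           1.        ]] [-0.07765316  0.63757578  0.87971276] [-0.96851507  2.42146109 -1.07961767]
[[-6.77220459e-05 -9.48288472e-01 -3.17409781e-01  8.46604280e-02]
 [ 9.99999996e-01 -4.60705196e-05 -7.57188484e-05 -3.75049493e-04]
 [ 5.71800776e-05 -3.17409784e-01  9.48288472e-01 -1.75845449e-01]
 [ 0.00000000e+00  0.00000000e+00  0.00000000e+00  1.00000000e+00]]
{'clock': 0.15, 'joint_pos': array([-1.17490521e+00,  2.64591229e-01,  1.60506348e+00, -3.80265601e-06,
        1.27371552e+00, -3.69061074e-02]), 'joint_velocities': array([ 0.00065756, -0.00342265, -0.00562708,  0.00070321, -0.00095855,
        0.00102665]), 'tau': array([ 1.35273781e-04, -5.02848172e+01, -3.57468939e+01,  7.29664718e-02,
        2.49879342e-02, -9.85574093e-05]), 'tool_pos': array([ 0.2828602 , -0.61220058,  0.20826486]), 'tcp_rot': array([-3.06661343e+00, -6.74169069e-01,  5.03832150e-04]), 'contact_force': array([ 0.65676019, -0.0158397 , -0.6123462 ]), 'moment': array([-0.03165835, -0.00012325,  0.02735292]), 'grasp_force': 0.0, 'gripper_width': 0.08808401753106374}
```

View pics/top0.png

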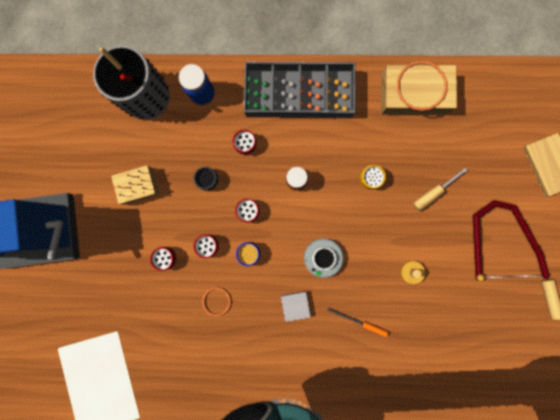

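View pics/side0.png

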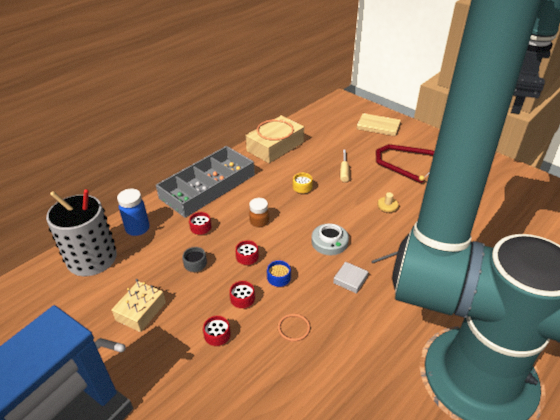

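The top view shows four red sieves at (245,142), (248,210), (206,246) and (163,259). The last is farthest left, so it's the one I want. The other pieces are the pan (206,178), blue sieve (248,254), base (323,258), cover (413,272), yellow sieve (373,177) and jar (297,177). The side view shows everything standing upright.

```bash
cat > vis.py <<'E'
import numpy as np, cv2, pickle
from scipy.spatial.transform import Rotation as R
from scipy.optimize import least_squares
def cloud(c,pos=None,Rm=None):
    if pos is None: pos=np.array(c["position"]); Rm=R.from_rotvec(c["orientation"]).as_matrix()
    K=c["intrinsics"]; z=c["z_map"]; v,u=np.mgrid[:z.shape[0],:z.shape[1]]
    P=np.stack([(u-K[0,2])/K[0,0]*z,(v-K[1,2])/K[1,1]*z,z],-1)@Rm.T+pos
    P[z<=0]=np.nan
    return P
def wristcloud(c,st):
    T=c["T_tool_cam"]; Rt=R.from_rotvec(st["tcp_rot"]).as_matrix()
    return cloud(c,st["tool_pos"]+Rt@T[:3,3],Rt@T[:3,:3])
def piece(P,xy,h,rad=.028,tol=.006):
    """centre of the disc of radius rad, from points near height h round xy, by enclosing circle"""
    m=(np.hypot(P[...,0]-xy[0],P[...,1]-xy[1])<rad+.02)&(abs(P[...,2]-h)<tol)
    q=P[m]; 
    (a,b),r=cv2.minEnclosingCircle((q[:,:2]*1000).astype(np.float32))
    return np.array([a,b])/1000,r,len(q),np.median(q[:,2])
E
python3 - <<'E'
from vis import *
c=pickle.load(open("top0.pkl","rb")); P=cloud(c)
for n,(u,v),h,r in [("pan",(206,178),.039,.028),("blue",(248,254),.039,.028),("red",(163,259),.039,.028),("red2",(206,246),.039,.028),("red3",(248,210),.039,.028),("red4",(245,142),.039,.028),("cover",(410,274),.017,.028),("knob",(417,273),.047,.01),("base",(323,258),.038,.028),("spare",(373,177),.039,.028),("jar",(297,177),.062,.026)]:
    p=np.nanmedian(P[v-12:v+13,u-12:u+13].reshape(-1,3),axis=0)
    print(n,p.round(3),*piece(P,p,h,r))
s=cloud(pickle.load(open("side0.pkl","rb")))
for n,(u,v) in [("red",(217,331)),("pan",(195,259)),("blue",(279,273)),("cov",(389,205))]:
    print(n,np.nanmedian(s[v-12:v+13,u-12:u+13].reshape(-1,3),axis=0).round(3))
E
```

```text
pan [0.633 0.198 0.025] [0.63146692 0.19887094] 27.58910369873047 110 0.03757229256906319
blue [0.454 0.093 0.025] [0.45501978 0.09376173] 27.522802352905273 104 0.03806995394207535
red [0.439 0.295 0.025] [0.44074713 0.29549158] 27.747360229492188 120 0.03743992744367053
red2 [0.471 0.194 0.025] [0.47122766 0.19382059] 27.809736251831055 109 0.03785094842642733
red3 [0.558 0.096 0.024] [0.55700543 0.09763209] 27.644140243530273 106 0.03832182419722663
red4 [0.721 0.107 0.024] [0.72092041 0.10789535] 27.52651023864746 107 0.03755867530163004
cover [ 0.416 -0.286  0.015] [ 0.41893536 -0.29450726] 28.013389587402344 374 0.016082073716350842
knob [ 0.418 -0.301  0.015] [ 0.41832248 -0.29331079] 9.46927261352539 61 0.04610489550384522
base [ 0.449 -0.083  0.024] [ 0.44863223 -0.08416256] 27.53178596496582 108 0.0369523746189811
spare [ 0.641 -0.198  0.025] [ 0.64052026 -0.19619133] 27.47490692138672 111 0.03798907109565097
jar [ 0.635 -0.019  0.057] [ 0.63386395 -0.01824584] 23.133602142333984 316 0.06114132067847888
red [0.436 0.296 0.026]
pan [0.631 0.197 0.025]
blue [0.454 0.093 0.025]
cov [ 0.413 -0.29   0.002]
```

```bash
cat > rob.py <<'E'
from vis import *
from cell import manip,cams,inverse_kinematics,order
def rot(xy,off=0):   # tool down, fingers closing radially (+off)
    yaw=np.arctan2(xy[1],xy[0])+np.pi/2+off
    return (R.from_euler('z',yaw)*R.from_euler('x',np.pi)).as_rotvec()
def hover(xy,z,off=0): manip.move_pose([*xy,z],rot(xy,off))
def look(xy,h,r=.028,save=None):
    st=manip.state(); c=cams.capture("wrist")
    if save: cv2.imwrite(save,c["image"])
    return piece(wristcloud(c,st),xy,h,r)
def clk(): return round(manip.state()["clock"],2)
E
python3 - <<'E'
from rob import *
b=np.array([.4486,-.0842]); p=np.array([.6315,.1989])
for xy in (b,p,[.455,.0938],[.4407,.2955],[.4185,-.2935]):
    for z in (.012,.25): print(xy,z,inverse_kinematics([*xy,z],rot(xy)))
hover(b,.2); manip.dwell(.2); print("base",look(b,.038,save="pics/wb.png"),clk())
hover(p,.15); manip.dwell(.2); print("pan",look(p,.039),clk(),manip.state()["tool_pos"])
E
```

```text
[ 0.4486 -0.0842] 0.012 [-2.40116859e-01  7.18228605e-02  2.23416670e+00 -4.44089210e-16
  8.35603092e-01 -5.45804891e-02]
[ 0.4486 -0.0842] 0.25 [-2.40116859e-01 -1.84670765e-01  1.99450883e+00 -4.44089210e-16
  1.33175459e+00 -5.45804891e-02]
[0.6315 0.1989] 0.012 [ 2.67510943e-01  4.17296707e-01  1.79115276e+00 -4.44089210e-16
  9.33143185e-01 -3.76174679e-02]
[0.6315 0.1989] 0.25 [ 2.67510943e-01  2.18535921e-01  1.58499200e+00 -4.44089210e-16
  1.33806474e+00 -3.76174679e-02]
[0.455, 0.0938] 0.012 [ 1.49681781e-01  8.67107861e-02  2.21783923e+00 -4.44089210e-16
  8.37042640e-01 -5.36238756e-02]
[0.455, 0.0938] 0.25 [ 1.49681781e-01 -1.67763441e-01  1.98036276e+00 -4.44089210e-16
  1.32899334e+00 -5.36238756e-02]
[0.4407, 0.2955] 0.012 [ 5.43723212e-01  2.02332745e-01  2.08209016e+00 -4.44089210e-16
  8.57169745e-01 -4.69452159e-02]
[0.4407, 0.2955] 0.25 [ 5.43723212e-01 -3.44109090e-02  1.85956225e+00 -4.44089210e-16
  1.31644131e+00 -4.69452159e-02]
[0.4185, -0.2935] 0.012 [-0.66033947  0.16912319  2.12267423  0.          0.84979523 -0.04873202]
[0.4185, -0.2935] 0.25 [-0.66033947 -0.07302432  1.89623794  0.          1.31837903 -0.04873202]
base (array([ 0.4515105 , -0.08224076]), 27.72637176513672, 631, np.float64(0.037880162492157476)) 2.4
pan (array([0.63477496, 0.2014364 ]), 27.705726623535156, 855, np.float64(0.03897918851216442)) 3.93 [0.63168046 0.19768053 0.15074434]
```

View pics/wb.png

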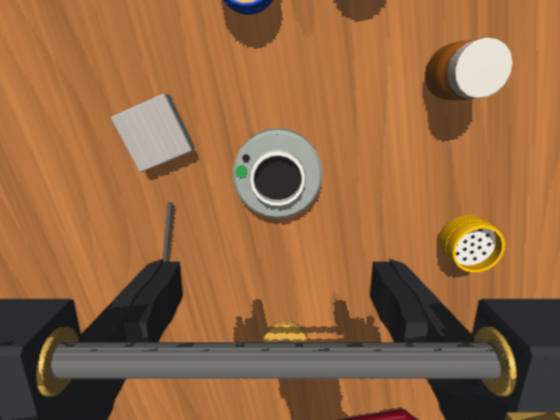

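The wrist view shows the base collar clear and empty at about (277,178). The wrist and top views differ by a constant 3 mm or so, so I'll use the wrist values.

```bash
cat >> rob.py <<'E'
def line(xy,z,rate=.15): manip.move_linear([*xy,z],rate=rate)
def pick(xy,z,width,off=0,force=25,lift=.25):
    hover(xy,.09 if z<.05 else z+.05,off); manip.set_gripper(width)
    line(xy,z,.12); w=manip.set_gripper(0,force=force)
    s=manip.state(); print("grip",s["gripper_width"],s["grasp_force"],s["tool_pos"])
    line(xy,lift,.25)
def place(xy,z,off=0,fmax=15,open_=.07):
    """lower the TCP to nominal home height z, in small steps once close, until it bears"""
    hover(xy,z+.06,off); line(xy,z+.015,.12); manip.dwell(.15)
    f0=manip.state()["contact_force"][2]
    for dz in np.arange(.012,-.0041,-.0015):
        line(xy,z+dz,.05); s=manip.state(); f=s["contact_force"][2]-f0
        if f>fmax: break
    print("bears at dz",round(float(dz),4),"df",f,"tool",s["tool_pos"]-[*xy,z],s["gripper_width"])
    manip.set_gripper(open_); line(xy,z+.07,.2); manip.dwell(.15)
E
python3 - <<'E'
from rob import *
b=np.array([.4515,-.0822]); p=np.array([.6348,.2014])
pick(p,.013,.072); print(clk())
place(b,.0485-.0195+.013); print(clk())
manip.move_linear([*b,.2],rate=.2); manip.dwell(.2)
print(look(b,.068,save="pics/w1.png"),clk())
E
```

```text
grip 0.0006285319546613431 0.0 [0.63475734 0.20140863 0.01295155]
7.71
bears at dz -0.003 df -0.6534215370097803 tool [-1.27068602e-04  4.13565046e-05 -3.12582227e-03] 0.0004722711855591182
14.28
(array([0., 0.]), 0.0, 0, np.float64(nan)) 15.12
  return _methods._mean(a, axis=axis, dtype=dtype,
  ret = ret.dtype.type(ret / rcount)
```

View pics/w1.png

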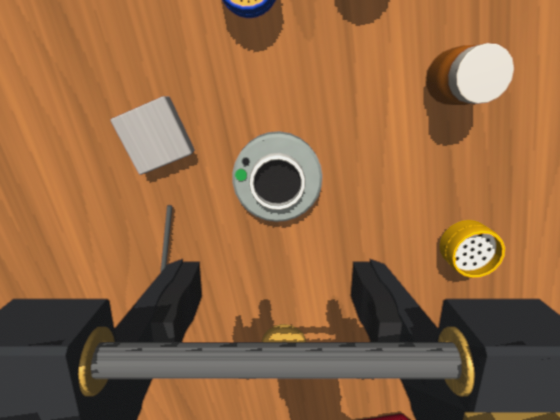

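The gripper closed on nothing and the base is still empty. I'll check where the pan is now.

Run:
```python
from rob import *
print(manip.state()["gripper_width"])
c=cams.capture("top"); cv2.imwrite("pics/t1.png",c["image"]); pickle.dump(c,open("t1.pkl","wb"))
P=cloud(c); print(piece(P,(.6315,.199),.039))
a=cv2.absdiff(c["image"],pickle.load(open("top0.pkl","rb"))["image"])[100:320].max(2)
print(np.argwhere(a>60).min(0),np.argwhere(a>60).max(0))
```

```text
0.07028114328147797
(array([0.63189954, 0.19838907]), 27.64495086669922, 106, np.float64(0.03721574905968533))
[110 292] [219 538]
```

View pics/t1.png

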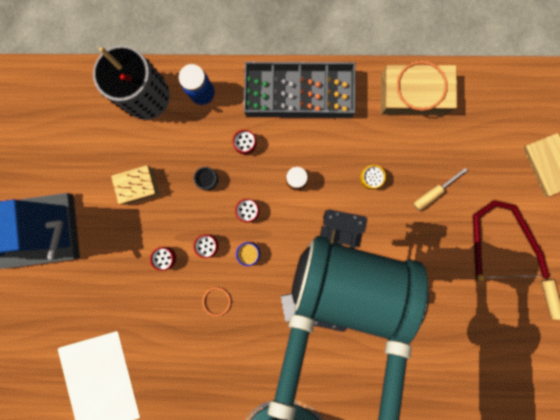

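The pan hasn't moved. I'll repeat the descent slowly, reading contact and taking a wrist picture at depth before closing.

Run:
```python
from rob import *
p=np.array([.6348,.2014])
hover(p,.09); manip.set_gripper(.075); print(manip.state()["gripper_width"]); line(p,.013,.15)
c=cams.capture("wrist"); t=cams.capture("side"); s=manip.state(); print(s["gripper_width"],s["tool_pos"],s["tcp_rot"],s["contact_force"])
cv2.imwrite("pics/w2.png",np.hstack([cv2.resize(c["image"],(400,300)),cv2.resize(t["image"][150:360,100:380],(400,300))]))
```

```text
0.07517090616017756
0.07525379217883679 [0.63620661 0.20180558 0.01461459] [1.85435385 2.53381576 0.00345138] [ 0.38310765 -0.10578856  0.20338704]
```

View pics/w2.png

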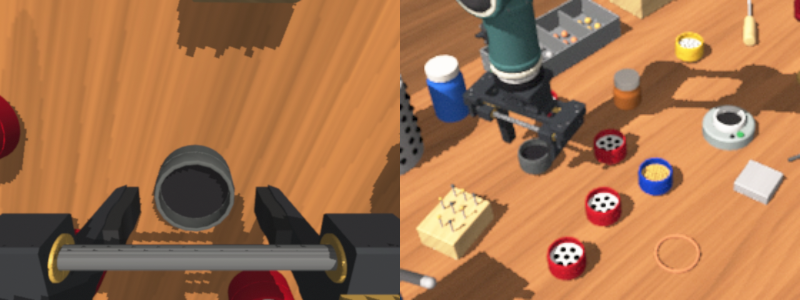

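The wrist half shows the pan at about (193,195), seemingly between the fingers. The side half looks odd: I can see only one finger, near (508,130). I'll zoom in and close a little at a time.

Run:
```python
from rob import *
def crop():
    t=cams.capture("side")["image"][180:290,130:260]; return cv2.resize(t,(400,338),interpolation=cv2.INTER_CUBIC)
a=crop(); print(manip.state()["tool_pos"])
for w in (.058,.052): 
    manip.set_gripper(w,force=15); s=manip.state(); print(s["gripper_width"],s["grasp_force"],s["contact_force"],s["tool_pos"])
b=crop(); cv2.imwrite("pics/z1.png",np.hstack([a,b]))
```

```text
[0.63623563 0.20180544 0.01476386]
0.058095039208511626 0.0 [-0.66741304 -0.15933232  0.45744529] [0.63483355 0.20142042 0.01313647]
0.051941740477162095 0.0 [ 0.03444901 -0.25301718 -0.19201311] [0.63474446 0.20135978 0.01291754]
```

View pics/z1.png

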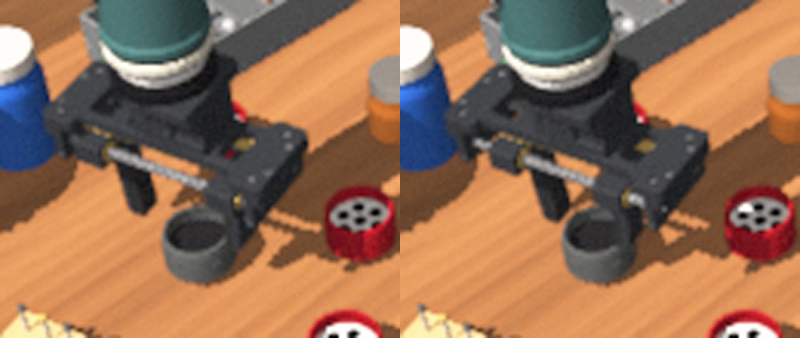

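The side view shows the pan on the camera side of the finger plane, so the fingers aren't around it. I'll measure where the fingertips really are relative to the reported TCP, using both clouds.

Run:
```python
from rob import *
st=manip.state(); c=cams.capture("wrist"); print(c["intrinsics"][0,0],c["T_tool_cam"].round(3).tolist(),st["tool_pos"])
T=c["T_tool_cam"]; P=cloud(c,T[:3,3],T[:3,:3])   # tool frame
Rt=R.from_rotvec(st["tcp_rot"]).as_matrix()
q=P[np.isfinite(P[...,0])&(P[...,2]<-.0)]
for y0,y1 in((-.06,-.022),(.022,.06)):
  for z0 in np.arange(-.06,0,.01):
    m=q[(q[:,1]>y0)&(q[:,1]<y1)&(q[:,2]>z0)&(q[:,2]<z0+.01)]
    if len(m): print("wrist",y0,round(z0,2),len(m),m.min(0).round(3),m.max(0).round(3))
print("pan wrist",piece(P@Rt.T+st["tool_pos"],st["tool_pos"][:2],.039))
S=cloud(cams.capture("side")); Q=(S-st["tool_pos"])@Rt
for z0 in np.arange(-.06,0.01,.01):
    m=Q[(np.hypot(Q[...,0],Q[...,1])<.09)&(Q[...,2]>z0)&(Q[...,2]<z0+.01)]
    print("side tool frame",round(z0,2),len(m), np.percentile(m,[2,25,50,75,98],axis=0).round(3).tolist() if len(m) else "")
```

```text
353.548521140281 [[-0.0, -0.948, -0.318, 0.084], [1.0, -0.0, 0.001, 0.002], [-0.001, -0.318, 0.948, -0.176], [0.0, 0.0, 0.0, 1.0]] [0.63478365 0.20139037 0.0129298 ]
wrist -0.06 -0.06 845 [-0.009 -0.04  -0.06 ] [ 0.012 -0.024 -0.05 ]
wrist -0.06 -0.05 623 [-0.009 -0.039 -0.05 ] [ 0.012 -0.024 -0.04 ]
wrist -0.06 -0.04 453 [-0.008 -0.038 -0.04 ] [ 0.012 -0.024 -0.03 ]
wrist -0.06 -0.03 311 [-0.014 -0.033 -0.03 ] [ 0.016 -0.022 -0.02 ]
wrist -0.06 -0.02 215 [-0.012 -0.026 -0.02 ] [ 0.017 -0.022 -0.01 ]
wrist -0.06 -0.01 22 [ 0.011 -0.026 -0.01 ] [ 0.017 -0.022 -0.   ]
wrist 0.022 -0.06 848 [-0.009  0.027 -0.06 ] [ 0.012  0.043 -0.05 ]
wrist 0.022 -0.05 621 [-0.009  0.027 -0.05 ] [ 0.012  0.042 -0.04 ]
wrist 0.022 -0.04 443 [-0.008  0.027 -0.04 ] [ 0.012  0.041 -0.03 ]
wrist 0.022 -0.03 896 [-0.096  0.022 -0.03 ] [ 0.016  0.06  -0.02 ]
wrist 0.022 -0.02 978 [-0.108  0.022 -0.02 ] [ 0.016  0.06  -0.01 ]
wrist 0.022 -0.01 763 [-0.118  0.022 -0.01 ] [ 0.017  0.06  -0.   ]
pan wrist (array([0.63399615, 0.21092372]), 36.736289978027344, 3134, np.float64(0.03885953851207649))
side tool frame 
[... 308 characters left out ...]
.009, -0.043, -0.04], [-0.002, -0.037, -0.038], [0.007, 0.025, -0.036], [0.009, 0.026, -0.033], [0.012, 0.035, -0.031]]
side tool frame -0.03 96 [[-0.023, -0.031, -0.029], [-0.005, -0.018, -0.026], [0.013, 0.003, -0.025], [0.023, 0.017, -0.022], [0.026, 0.026, -0.02]]
side tool frame -0.02 229 [[-0.025, -0.03, -0.019], [-0.011, -0.01, -0.015], [0.0, 0.001, -0.013], [0.01, 0.012, -0.012], [0.027, 0.022, -0.01]]
side tool frame -0.01 74 [[-0.019, -0.031, -0.01], [0.002, -0.027, -0.008], [0.017, -0.017, -0.006], [0.024, -0.001, -0.003], [0.027, 0.013, -0.0]]
side tool frame 0.0 94 [[-0.069, -0.08, 0.0], [-0.009, -0.035, 0.003], [0.016, -0.016, 0.009], [0.027, 0.012, 0.01], [0.081, 0.078, 0.01]]
```

Laterally the fingers are where they should be, but they end about 30 mm short of the reported TCP, just above the pan's rim. I'll lift clear and measure the tip end exactly.

Run:
```python
from rob import *
p=np.array([.6348,.2014]); manip.set_gripper(.075); line(p,.11,.25); manip.dwell(.2)
st=manip.state(); c=cams.capture("wrist"); sd=cams.capture("side"); T=c["T_tool_cam"]; Rt=R.from_rotvec(st["tcp_rot"]).as_matrix()
for n,P in(("wrist",cloud(c,T[:3,3],T[:3,:3])),("side",(cloud(sd)-st["tool_pos"])@Rt)):
  for s in(-1,1):
    m=P[(abs(P[...,0])<.02)&(s*P[...,1]>.025)&(s*P[...,1]<.06)&(P[...,2]>-.08)&(P[...,2]<.03)]
    print(n,s,len(m),np.sort(m[:,2])[-6:].round(4),m.min(0).round(4),m.max(0).round(4))
print("pan",piece(wristcloud(c,st),p,.039),st["tool_pos"],clk())
```

```text
wrist -1 4464 [-0.0289 -0.0288 -0.0287 -0.0285 -0.0284 -0.0281] [-0.0098 -0.0536 -0.08  ] [ 0.0123 -0.0355 -0.0281]
wrist 1 4458 [-0.0293 -0.0293 -0.0293 -0.0285 -0.0283 -0.0283] [-0.0092  0.0384 -0.08  ] [ 0.0122  0.0566 -0.0283]
side -1 120 [-0.0333 -0.0332 -0.0321 -0.0316 -0.0305 -0.0289] [-0.0074 -0.057  -0.0774] [ 0.0124 -0.0376 -0.0289]
side 1 189 [-0.0301 -0.0299 -0.0289 -0.0287 -0.0286 -0.028 ] [-0.0111  0.0339 -0.0798] [ 0.0123  0.0543 -0.028 ]
pan (array([0.63491943, 0.20152289]), 27.859542846679688, 1167, np.float64(0.03895165412935314)) [0.63309295 0.20092615 0.10745583] 19.86
```

Both views agree that the real fingertips lie 28 mm behind the reported TCP. I'll correct for that offset and go on, watching the contact force on the way down.

```bash
cat >> rob.py <<'E'
D=.028   # measured: the reported TCP lies this far beyond the real fingertips; z below = real tip height
def line(xy,z,rate=.15): manip.move_linear([*xy,z-D],rate=rate)
def hover(xy,z,off=0): manip.move_pose([*xy,z-D],rot(xy,off))
def down(xy,z,rate=.08):
    f0=manip.state()["contact_force"][2]; z0=manip.state()["tool_pos"][2]+D
    for t in np.linspace(z0,z,5)[1:]:
        line(xy,t,rate)
        if manip.state()["contact_force"][2]-f0>8: raise SystemExit(f"contact at {t} {manip.state()}")
def pick(xy,z,width,off=0,force=25,lift=.2):
    hover(xy,z+.04,off); manip.set_gripper(width); down(xy,z)
    manip.set_gripper(0,force=force); manip.dwell(.1)
    s=manip.state(); print("grip",s["gripper_width"],s["grasp_force"],s["tool_pos"])
    if s["gripper_width"]<.012: raise SystemExit("missed")
    line(xy,lift,.25)
E
python3 - <<'E'
from rob import *
b=np.array([.4515,-.0822]); p=np.array([.6349,.2015])
pick(p,.014,.072); print(manip.state()["gripper_width"],clk())
place(b,.0485-.0195+.014); print(clk())
line(b,.18,.25); manip.dwell(.1)
print(look(b,.068,save="pics/w3.png"),clk())
E
```

```text
grip 0.05531584319907686 24.999491090018182 [ 0.63500937  0.20153492 -0.01376472]
0.055222507158859443 23.03
bears at dz -0.003 df 23.545430006289 tool [ 0.00034211 -0.00010022 -0.02831608] 0.05513178124477282
28.87
(array([ 0.45300137, -0.08159885]), 27.686656951904297, 1063, np.float64(0.06783433374124581)) 29.43
```

View pics/w3.png

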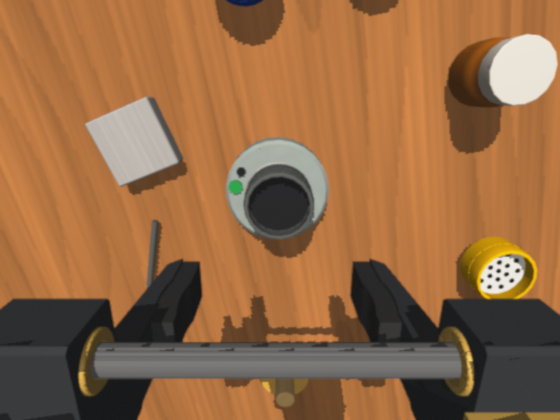

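The pan is home and level at about (279,203): its rim reads 67.8 mm against 68 expected. Next is the blue sieve.

```bash
cat > step.py <<'E'
from rob import *
import sys
def go(g,h,b,zmid,off=0,pic=None):
    g=np.array(g); hover(g,.13,off); manip.dwell(.15); m=look(g,.039); print("piece",m)
    assert np.hypot(*(m[0]-g))<.006 and abs(m[1]-27.8)<1.2
    pick(m[0],.014,.072,off); place(b,zmid-.0195+.014)
    line(b,zmid+.10,.25); manip.dwell(.1); print("placed",look(b,zmid+.0195,save=pic),"want",zmid+.0195,clk())
E
python3 - <<'E'
from step import *
go([.458,.096],.039,np.array([.4522,-.082]),.0785,off=-np.pi/4,pic="pics/w4.png")
E
```

```text
piece (array([0.45796759, 0.09650949]), 27.660343170166016, 1229, np.float64(0.0388581769455022))
grip 0.055628042634336905 24.999860111569205 [ 0.45824039  0.09657751 -0.01368772]
bears at dz -0.003 df 24.36982230971312 tool [ 0.0005005  -0.00011578 -0.02815812] 0.05568695681740401
placed (array([ 0.4535199 , -0.08280756]), 27.67626190185547, 1346, np.float64(0.097803933929201)) want 0.098 39.27
```

View pics/w4.png

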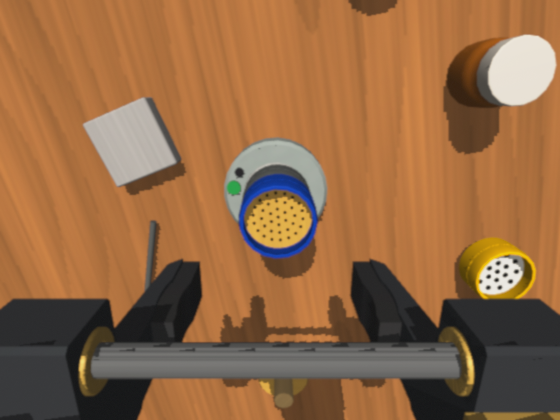

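The blue sieve is seated at about (278,217), with its rim at 97.8 mm against 98. The red sieve is next.

Run:
```python
from step import *
go([.4437,.2978],.039,np.array([.4525,-.0823]),.1085,pic="pics/w5.png")
```

```text
piece (array([0.44205667, 0.29852267]), 27.78111457824707, 1229, np.float64(0.03893045713943247))
grip 0.055533569345875916 25.000067588334787 [ 0.44211178  0.29855142 -0.01384056]
bears at dz -0.003 df 17.810937199848006 tool [ 0.00059775 -0.00013059 -0.02835896] 0.05515942525530029
placed (array([ 0.4538266 , -0.08126243]), 27.638214111328125, 1349, np.float64(0.1276901065077946)) want 0.128 50.4
```

View pics/w5.png

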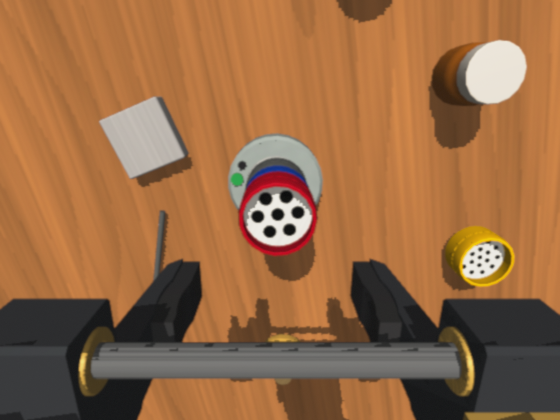

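The red sieve is seated at about (278,213), with its rim at 127.7 mm against 128. Now the cover.

Run:
```python
from step import *
g=np.array([.4215,-.2912]); b=np.array([.4527,-.082])
hover(g,.15); manip.dwell(.15); d=look(g,.017); k=look(g,.046,.01,save="pics/w6.png"); print(d,k,clk())
assert np.hypot(*(d[0]-k[0]))<.004
pick(k[0],.022,.045,lift=.25)
place(b,.119+.022,open_=.045)
line(b,.26,.25); manip.dwell(.1)
print("disc",look(b,.136),"knob",look(b,.166,.01,save="pics/w7.png"),clk())
```

```text
(array([ 0.42154401, -0.29230273]), 28.229778289794922, 2660, np.float64(0.017256856920004643)) (array([ 0.42175885, -0.29228882]), 10.050233840942383, 542, np.float64(0.047135806032847644)) 51.53
grip 0.019268372975639745 24.986924584954977 [ 0.42188232 -0.29236722 -0.00578412]
bears at dz -0.003 df 13.814945679387346 tool [ 0.00134603 -0.00031936 -0.02839067] 0.018813215994439695
disc (array([ 0.4538779 , -0.08275498]), 28.121234893798828, 2858, np.float64(0.1360672369321288)) knob (array([ 0.4536637 , -0.08253232]), 9.95359992980957, 586, np.float64(0.1659646586480651)) 61.35
```

View pics/w7.png

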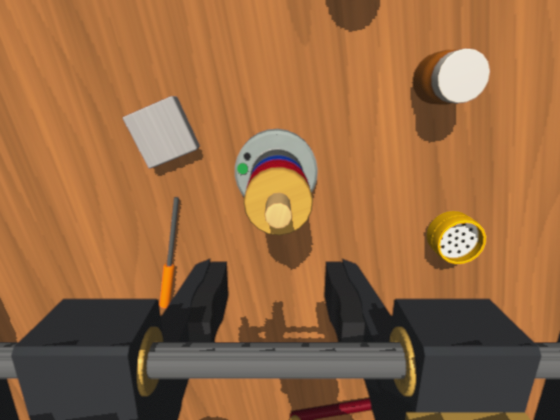

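The cover is home and level: disc at 136.1 mm against 136, knob top at 166.0 mm against 166. The gripper is clear, and the yellow sieve and jar haven't been touched. Handing in.

```bash
python3 -c "
from cell import order
print(order.close_job())"
```

```text
the job is handed in; nothing more can be done
None
```

The stack is built on the base (pan, blue sieve, red sieve, cover), each piece measured within 0.4 mm of its home height, and the job was handed in at about 61 s of the 109 s allowed; the first pan grasp missed because the real fingertips sit 28 mm short of the reported TCP, which I measured and corrected for.

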